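Bed in the prefilter lid at the halfway mark

TASK

The filter pot's lid has a new sealing ring. First set the slide on the pot's outlet valve to its bleed mark (the broad pair of ticks, second from the pot) so that air can get out, then put the bayonet lid into its slots, press it fully down onto the rim against the spring and turn it clockwise to the halfway bar, never as far as the lock click. Finish while holding it there: keep gripping the lid, pressed down on the rim at halfway so the ring can bed in, and leave the other things where they are.

Things in the scene. Friction and masses are not known exactly. Their poses are not given: they have to be found in the camera images.
- pot: grey upright filter pot fixed to the cabinet floor, 100 mm wide, rim 120 mm high, black collar 124 mm across (its top 118 mm high). Origin: centre of its foot, z up. From its -y side the outlet pipe runs through a valve body 48 mm wide, 50 mm high, 90 to 214 mm from the pot's axis
- mouth (a point): centre of the pot's rim, 120 mm above the floor, axes as pot. Mouth 73 mm across inside a lip 6 mm thick. A white sprung plate inside pushes the lid up: it meets the lid 10 mm before it is fully down with 4 N, 6 N when fully down
- slot (a point): on the rim at the pot's +x side, 40 mm from the axis: one of two entry slots through the lip, 16 mm wide (the other on the -x side), each with one thin rib on the collar beside it. From each slot a track under the lip runs 90 deg CLOCKWISE seen from above to an end stop; anticlockwise is blocked
- half_mark (a point): the halfway bar: a broad raised white bar (10 mm) on the collar, 57 mm from the axis, 45 deg clockwise from the +x slot; a second one lies across the mouth. When a nib of the lid points at it, the lid is turned halfway. A pair of thin ribs at 90 deg marks locked; the lock click begins at about 70 deg
- lid: grey bayonet lid, loose, right way up on the cabinet floor, 0.08 to 0.15 kg, 54 mm tall. Origin: centre of its underside, z up. Spigot 69 mm wide (62 at its foot), 22 mm tall; two lugs at its +x and -x sides, 10 mm wide, to 40.5 mm from the axis, 5 to 11 mm above the underside; flange 100 mm across, 22 to 28 mm high. The same when turned by 180 deg
- lid_grip (a point): middle of the lid's grip bar, 41 mm above the lid's origin: upright bar along the lid's x, 66 mm long, 12 mm thick, 26 mm tall (28 to 54 mm above the underside), flange below it. A nib on the flange's edge at each end of the bar, straight above a lug
- lid_flange (a point): on the lid's axis in the plane of the flange's underside, 22 mm above its origin; coincides with mouth when the lid is centred and fully down. Lugs enter the slots when the lid's x lies along the pot's x, either way round. Let go in the slots it stands 10 mm proud; let go when turned the spring lifts it 5 mm
- slide (a joint): position of the valve's slide in m: 0 = shut (next to the pot), 0.06 = wide open; it grows away from the pot, along the pot's -y. The bleed mark is at 0.020. It stays where it is left; about 2 N of friction.
- slide_top (a point): centre of the top of the slide's upright black grip, 81.5 mm above the floor. Grip 18 mm wide (along the pot's x), 14 mm along the track, 26 mm tall above a 4 mm foot on the valve body's top
- bleed_mark (a point): the bleed mark at the track: where the middle of the slide's grip must stand, 140 mm from the pot's axis, 51.5 mm above the floor. Seen as the broad white pair of ticks, second from the pot, of four pairs on the valve body's top
- bins: stack of three white bins, 300 mm by 200 mm, 300 mm tall, on the left; the two lower tiers are closed. Bystander.
- tweezer: stainless tweezer 160 mm long, lying in the open top bin. Bystander.
- scraper: green algae scraper 170 mm long, lying in the top bin. Bystander.
- dropper: clear dropper bottle 32 mm wide, 92 mm tall, standing in the top bin. Bystander.
- screw_cap: plain grey screw cap, 70 mm wide, 18 mm tall, no grip bar and no lugs; lies on the cabinet floor near the lid, either nearer to the robot or farther away than it. Bystander.
- food_jar: food jar 60 mm wide, 95 mm tall, at the far left. Bystander.
- pipe_brush: white-handled brush 190 mm long lying at the far edge. Bystander.
- spare_ring: flat rubber ring 76 mm across, 6 mm thick, near the robot. Bystander.
- coupling: hose coupling 42 mm wide, 54 mm tall, standing near the robot. Bystander.
Not all that is in view belongs to the job. Of the things like the lid, leave any that is orange, pink or yellow; of the rest the larger one is meant.

How it is judged (in metres and radians):
On the way, in this order (a step that is already met when the one before it is completed fails the run):
1. the valve's slide stands on the bleed mark (within 5 mm) (value of joint slide between 0.015 and 0.025 m and velocity of joint slide between -0.01 and 0.01 m/s), for 0.2 s.
2. the lid is in the mouth with its lugs in the two slots (z of lid_flange in the frame of mouth below 0.014 m and horizontal distance between lid_flange and mouth below 0.006 m and angle between the x axis of lid and the x axis of pot, either way round below 0.3 rad), for 0.1 s.
At the end, for the whole second after the job is handed in: The lid is centred in the mouth and pressed down with its flange on the rim (within 2.7 mm, level within 0.06 rad), turned 45 deg clockwise from its slots (within 13 deg), still, with the fingers on it with more than 2 N; the valve's slide stands within 5 mm of the bleed mark (joint 0.020) (value of joint slide between 0.015 and 0.025 m and z of lid_flange in the frame of mouth between -0.004 and 0.0027 m and horizontal distance between lid_flange and mouth below 0.005 m and angle between the x axis of lid and the x axis of pot, either way round between 0.56 and 1.01 rad and angle between lid's own z axis and vertical below 0.06 rad and contact force between the fingers and lid above 2 N and angular speed of lid below 0.15 rad/s and linear speed of lid below 0.02 m/s); the arm keeps its last pose, push and grip.
It fails at once if the lid is turned as far as the lock click (more than 72 deg from the slots) (z of lid_flange in the frame of mouth below 0.008 m and horizontal distance between lid_flange and mouth below 0.01 m and angle between the x axis of lid and the x axis of pot, either way round above 1.25 rad).
It fails at once if a bystander is moved by more than 30 mm (distance of any of tweezer, scraper, dropper, screw_cap, food_jar, pipe_brush, spare_ring, coupling from where it was at the start of the episode above 0.03 m).
It also fails if it takes over 58 s, if anything falls off the work surface, if the arm or the gripper's body presses on something with over 40 N, if the wrist force passes 120 N, or if a joint passes its speed limit or range.

ROBOT

A 6-joint arm with a two-finger parallel gripper is mounted at the origin on the work surface. World frame = base frame: x ahead of the robot, y to its left, z up, the work surface at z = 0. Lengths are in m, angles in degrees, forces in N, time in s.
With the tool pointing down it reaches from about 0.275 to 0.975 m from the base axis. Payload 8.4 kg.
Tool frame: the origin (TCP) lies at the very end of the fingers, on their centre line; the grasp point (between the pads) lies hold_point_z behind it (hold_point_z is the distance from the TCP to the grasp point, in m); z points along the fingers, y is the line along which they close (so a half turn about z gives the same grasp; the last joint's range is limited). The gripper opens to 92 mm and grips with 3 to 60 N. Pads are 20 mm wide; open, the fingers measure 128 mm over their backs; the gripper's body (75 mm by 189 mm) begins 69 mm behind the grasp point.
Start: joints at [67.586, 20.225, 93.587, -0, 66.188, -0.138], TCP at [0.237, 0.578, 0.188] pointing down, gripper open.
Joint ranges: [-150.9, 150.9], [-52.94, 120.26], [3.33, 152.33], [-74.26, 254.26], [0, 154.13], [-172.89, 172.89]. Speed limits (degrees/s): [127.2, 127.2, 159.86, 180, 180, 180].

INTERFACE

Orientations are given as a 3x3 rotation matrix whose columns are the frame's x, y, z axes.
In Python, from cell import state, camera, finish_job, search_frame, trace, hold_point_z gives the robot as it stands.
- The arm moves only by the tool arm_command, never from a script. Its argument "commands" is a list of rows, each an object with "rot": the turn, a rotation vector about the world's x, y, z in rad, a list of three; "dp": the shift along the world's x, y, z in m, a list of three; "gripper": the closure in counts, from 0 (fully open) to 255 (shut). In form: [{"rot": [wx, wy, wz], "dp": [tx, ty, tz], "gripper": gripper}, ...]. A call has 1 to 5 rows; each row is the pose to reach, as a shift and turn from the pose commanded when the call began; what a row does not reach only later rows make up. A row lasts 1/8 s, in which the tool goes at most 62.5 mm and 10.7 degrees, less where a joint would pass 70% of its speed; a pose out of reach is approached as far as the arm can. A call with a gripper value outside its range is refused whole. The fingers move at their own pace and stop on an object; "newtons" is the grip in N (left out, the last holds). Time passes only in rows, so rows that repeat a pose let the fingers close. It gives the time, the measured TCP pose, the force, the opening and the grip force at its end, in the units of the state.
- state(): the state, without advancing time (a new reading comes with each control period).
- camera(name): name is "scene" or "top" or "wrist"; returns a dict with "pixels" (420x560x3 uint8, red, green, blue), "fx", "fy", "cx", "cy" (pixels), "k1" (the pictures are not rectified: a ray, as slopes to the right and down, at radius r is drawn at 1 + k1 r^2 times it, then the intrinsics apply), "camera_from_world" (4x4, takes a point from world to camera coordinates). Camera axes: x right, y up, looking along -z (the intrinsics and any distortion apply to the point x, -y, -z); pixel columns grow to the right and rows downward; lengths in m; the calibration is good to about 2 mm. A picture is of the moment at which its call begins. There is no depth.
- finish_job(): hands the job in; it is judged then, once.
Trained networks look in a picture, given as the dict that the camera call returned (one of the last four; its "shot" number tells which), for a name from the list of things; names that differ only in an ending like _2 or _b are one class to them, and where a whole thing is asked for, a point or a joint stands for the part that bears it (a point fixed in the world has none). Each returns a list of dicts, best first, with "p" (0 to 1); they miss things now and then, are a little off and sometimes report something else, mostly with a low value. They report only what shows in the picture. A call takes as long as a camera call. They do not tell look-alikes from the thing itself.
- search_frame(thing, picture): "xyz" ([x, y, z] in m, in world coordinates, good to about 4 mm: the middle of the surface that is visible of it).
- trace(thing, picture): "pixels" (420x560 bool, what is visible of it).
The state is a dict: "time_s": time; "joint_positions": joint angles; "joint_velocities": joint speeds; "joint_efforts": joint torques, N m; "ee_pos": TCP position; "ee_rot": TCP orientation; "contact_force": force on the tool from outside, world axes, zero at the start; "moment": the same for the moment, N m; "gripper_width": opening from 0.0 (shut) to 1.0 (fully open); "gripper_force": force on a finger pad.
Only numpy, scipy, OpenCV 4.12 (cv2) and the standard library are available. Lean on these libraries where they do the work, as an engineer would, in place of code of your own. Each camera call takes 0.05 s, during which the arm holds its last target. There are 200 camera calls.

## Working session

There is one attempt and no reset: what is moved stays moved. The work goes in short steps, Python scripts to look and compute and a tool call to move; the robot and the scene stay as the last step left them, time stands still between calls to the robot, and variables do not carry over. Pictures are saved under pics/ and viewed, at most 10 in all, crops included, and the job is handed in when it is done.

Besides the shell and the picture viewer there is one more tool, called in YAML: its name, and indented under it one key for each argument. arm_command: Moves the arm, as the interface text tells. Its arguments: {"type":"object","properties":{"commands":{"type":"array","items":{"type":"object","properties":{"rot":{"type":"array","items":{"type":"number"}},"dp":{"type":"array","items":{"type":"number"}},"gripper":{"type":"number"}}}},"newtons":{"type":"number"}},"required":["commands"]}

```bash
mkdir -p pics; ls
cat > h.py <<'E'
import numpy as np, cv2
from cell import state,camera,finish_job,search_frame,trace,hold_point_z
def save(p,n): cv2.imwrite('pics/'+n,cv2.cvtColor(p['pixels'],cv2.COLOR_RGB2BGR))
def proj(p,X):
    M=p['camera_from_world'];c=(np.atleast_2d(X)@M[:3,:3].T)+M[:3,3]
    s=np.c_[c[:,0]/-c[:,2],-c[:,1]/-c[:,2]];r2=(s**2).sum(1,keepdims=True);s=s*(1+p['k1']*r2)
    return s*[p['fx'],p['fy']]+[p['cx'],p['cy']]
def unproj(p,uv,z):
    uv=np.atleast_2d(uv).astype(float);d=(uv-[p['cx'],p['cy']])/[p['fx'],p['fy']];s=d.copy()
    for _ in range(20): s=d/(1+p['k1']*(s**2).sum(1,keepdims=True))
    M=np.array(p['camera_from_world']);R=M[:3,:3];o=-R.T@M[:3,3]
    D=np.c_[s[:,0],-s[:,1],-np.ones(len(s))]@R
    return o+D*((z-o[2])/D[:,2])[:,None]
E
python3 - <<'E'
from h import *
np.set_printoptions(precision=4,suppress=True)
print(hold_point_z,state())
for n in('top','scene'):
    p=camera(n);save(p,n+'0.png')
    for t in('pot','lid','lid_grip','slide','screw_cap','half_mark','bleed_mark','slot'):
        try: print(n,t,[(np.round(d['xyz'],3),round(d['p'],2)) for d in search_frame(t,p)[:3]])
        except Exception as e: print(t,e)
E
```

```text
pics
0.0187 {'time_s': 0.0, 'joint_positions': array([67.587 , 20.2619, 93.6296, -0.0016, 66.1881, -0.1357]), 'joint_velocities': array([-0.0936, -0.086 ,  0.0099,  0.0022, -0.1221, -0.006 ]), 'joint_efforts': array([ -0.0001, -59.384 , -33.4224,   0.0699,   0.0234,  -0.0001]), 'ee_pos': array([0.2367, 0.5779, 0.1873]), 'ee_rot': array([[-0.9254,  0.3791, -0.0005],
       [ 0.3791,  0.9254, -0.0013],
       [-0.    , -0.0014, -1.    ]]), 'contact_force': array([ 0.596 , -0.3006,  0.0587]), 'moment': array([-0.0273, -0.0358, -0.0239]), 'gripper_force': 0.0, 'gripper_width': 0.999046822479325}
top pot [(array([ 0.535, -0.1  ,  0.091]), 0.78)]
top lid [(array([0.77 , 0.114, 0.029]), 0.95), (array([0.508, 0.311, 0.017]), 0.92), (array([ 0.554, -0.234,  0.065]), 0.73)]
top lid_grip [(array([0.768, 0.115, 0.026]), 0.8), (array([0.453, 0.189, 0.026]), 0.68), (array([0.509, 0.312, 0.018]), 0.68)]
top slide [(array([0.527, 0.528, 0.231]), 0.63)]
top screw_cap [(array([0.607, 0.187, 0.016]), 0.86)]
top half_mark [(array([ 0.534, -0.092,  0.09 ]), 0.98)]
top bleed_mark [(array([ 0.534, -0.094,  0.091]), 0.59)]
top slot [(array([ 0.537, -0.1  ,  0.083]), 0.97)]
scene pot [(array([ 0.378, -0.164,  0.03 ]), 0.64), (array([ 0.551, -0.11 ,  0.058]), 0.6), (array([0.475, 0.602, 0.218]), 0.53)]
scene lid [(array([0.322, 0.142, 0.018]), 0.94), (array([0.301, 0.264, 0.028]), 0.89), (array([0.461, 0.177, 0.027]), 0.81)]
scene lid_grip [(array([0.514, 0.303, 0.017]), 0.96), (array([0.459, 0.18 , 0.03 ]), 0.87), (array([0.3  , 0.262, 0.025]), 0.85)]
scene slide [(array([ 0.559, -0.247,  0.073]), 0.64)]
scene screw_cap [(array([0.62 , 0.181, 0.018]), 0.64), (array([ 0.737, -0.018,  0.02 ]), 0.2)]
scene half_mark [(array([ 0.547, -0.115,  0.053]), 0.68)]
scene bleed_mark [(array([ 0.553, -0.109,  0.052]), 0.58)]
scene slot [(array([ 0.551, -0.114,  0.06 ]), 0.6)]
```

View pics/top0.png

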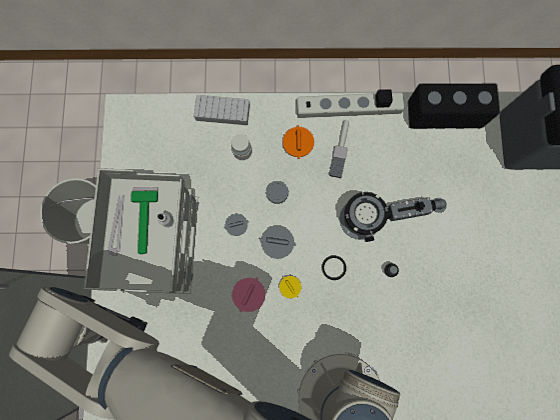

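View pics/scene0.png

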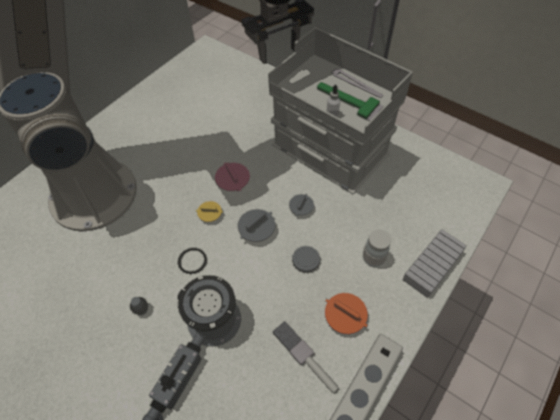

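The top view shows the grey lid at (278,241), the smaller grey decoy at (236,225), the screw cap at (277,192), the pot at (366,213), and the valve running right to (440,205). I'll zoom in for the details.

Run:
```python
from h import *
np.set_printoptions(precision=4,suppress=True)
p=camera('top')
im=cv2.cvtColor(p['pixels'],cv2.COLOR_RGB2BGR)
a=cv2.resize(im[180:250,335:450],None,fx=6.5,fy=6.5,interpolation=cv2.INTER_CUBIC)
cv2.imwrite('pics/crop1.png',a)
print(unproj(p,[366,213],.12),unproj(p,[278,241],.05),unproj(p,[[391,211],[432,206]],.05))
for t in ('lid','lid_grip'):
  for d in trace(t,p):
    m=d['pixels'];ys,xs=np.nonzero(m);print(t,d['p'],len(xs),xs.mean(),ys.mean())
g=cv2.resize(im[220:262,255:302],None,fx=12,fy=12,interpolation=cv2.INTER_CUBIC);cv2.imwrite('pics/crop2.png',g)
```

```text
[[ 0.5232 -0.0717  0.12  ]] [[0.4521 0.1803 0.05  ]] [[ 0.5414 -0.1602  0.05  ]
 [ 0.5563 -0.2849  0.05  ]]
lid 0.96 862 276.81670533642693 241.85034802784222
lid 0.94 700 297.6614285714286 141.21
lid 0.78 424 235.25471698113208 224.3443396226415
lid 0.63 884 247.80203619909503 294.3009049773756
lid 0.57 392 289.515306122449 286.9158163265306
lid_grip 0.85 731 298.30369357045146 141.45006839945282
lid_grip 0.82 878 276.82460136674257 241.63097949886105
lid_grip 0.75 387 289.4857881136951 286.7390180878553
lid_grip 0.71 361 234.8781163434903 224.48753462603878
lid_grip 0.59 451 116.50776053215077 226.94235033259423
lid_grip 0.57 925 247.8172972972973 294.4064864864865
```

View pics/crop1.png

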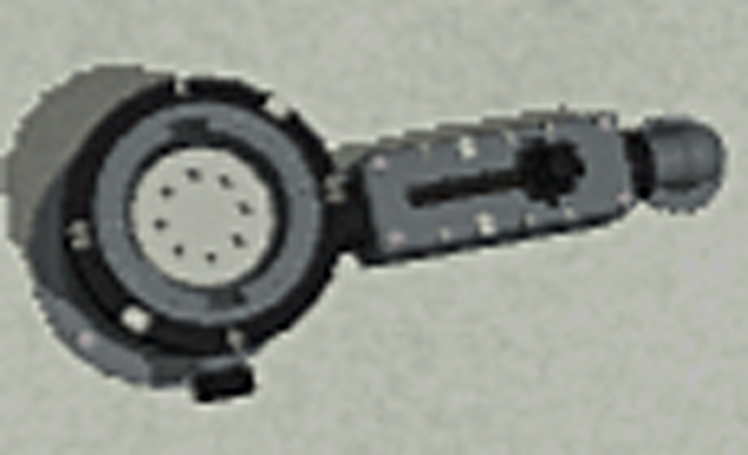

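View pics/crop2.png

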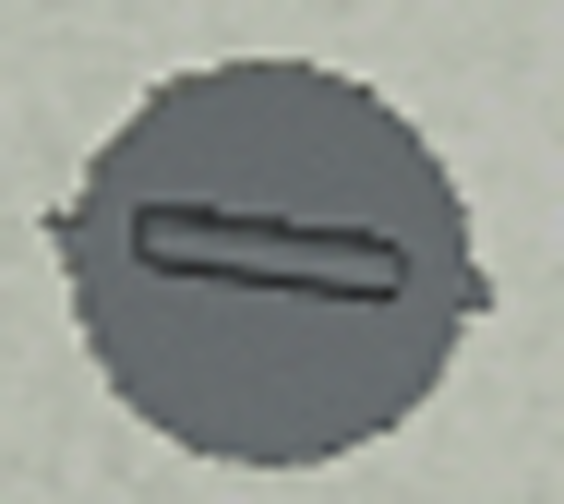

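The crops show the slots at crop px (187,128) and (225,295), the broad ticks at (468,147) and (487,224), and the slide at (553,172), which is past bleed. The lid's bar runs from (135,235) to (405,270), with nibs at (50,218) and (488,300).

Run:
```python
from h import *
np.set_printoptions(precision=4,suppress=True)
p=camera('top')
u1=lambda a:(np.array(a)+.5)/6.5-.5+[335,180]
u2=lambda a:(np.array(a)+.5)/12-.5+[255,220]
ang=lambda a,b:np.degrees(np.arctan2(*(b-a)[[1,0]]))
rim=unproj(p,u1([209,213]),.12)[0];s=unproj(p,u1([[187,128],[225,295]]),.12)
t=unproj(p,u1([[468,147],[487,224]]),.051);sl=unproj(p,u1([553,172]),.0815)[0]
end=unproj(p,u1([[388,200],[618,158]]),.05)
bars=unproj(p,u1([[277,106],[136,319]]),.12)
print('rim',rim,'slots',s,s.mean(0),ang(s[1],s[0]),'bars',bars.mean(0),ang(bars[1],bars[0]))
print('bleed',t.mean(0),ang(t[1],t[0]),'slide',sl,'rim->bleed',ang(rim,t.mean(0)),np.hypot(*(t.mean(0)-rim)[:2]),ang(rim,sl),np.hypot(*(sl-rim)[:2]))
b=unproj(p,u2([[137,236],[403,270]]),.054);n=unproj(p,u2([[50,218],[488,298]]),.025)
print('bar',b,b.mean(0),ang(b[0],b[1]),np.hypot(*(b[1]-b[0])[:2]),'nib',n.mean(0),ang(n[0],n[1]))
c=camera('scene')
for nm,X in(('rim',rim),('bleed',t.mean(0)),('slide',sl),('lid',b.mean(0))): print(nm,proj(c,X))
```

```text
rim [ 0.5251 -0.0739  0.12  ] slots [[ 0.5633 -0.0656  0.12  ]
 [ 0.4886 -0.0795  0.12  ]] [ 0.5259 -0.0725  0.12  ] 10.582139463236079 bars [ 0.5256 -0.073   0.12  ] -34.641203626944026
bleed [ 0.5499 -0.2118  0.051 ] 10.708963745208544 slide [ 0.5502 -0.2379  0.0815] rim->bleed -79.79643053081105 0.14016848419628083 -81.2890797603268 0.1660045530289419
bar [[0.4571 0.216  0.054 ]
 [0.4484 0.1503 0.054 ]] [0.4528 0.1831 0.054 ] -97.55022976846308 0.0663248649178876 nib [0.4549 0.1837 0.025 ] -100.62755166377148
rim [[204.6702 300.0967]]
bleed [[175.4052 367.9816]]
slide [[163.4268 374.6623]]
lid [[254.8499 218.601 ]]
```

arm_command:
  commands:
    - {"dp": [0,-0.06,0.01],"rot": [0,0,0],"gripper": 100}
    - {"dp": [0.005,-0.12,0.02],"rot": [0,0,0],"gripper": 100}
    - {"dp": [0.01,-0.18,0.02],"rot": [0,0,-0.1],"gripper": 100}
    - {"dp": [0.02,-0.24,0.02],"rot": [0,0,-0.28],"gripper": 100}
    - {"dp": [0.03,-0.3,0.02],"rot": [0,0,-0.46],"gripper": 100}
  newtons: 20

```text
time_s: 1.78
ee_pos: [0.2669, 0.2767, 0.2082]
ee_rot: [[-0.657, 0.754, 0.001], [0.754, 0.657, 0.0], [-0.0, 0.001, -1.0]]
contact_force: [2.1, -0.2, -0.1]
gripper_width: 0.615
gripper_force: 0.0
```

arm_command:
  commands:
    - {"dp": [0.03,-0.05,0],"rot": [0,0,-0.18],"gripper": 100}
    - {"dp": [0.06,-0.1,0],"rot": [0,0,-0.36],"gripper": 100}
    - {"dp": [0.09,-0.15,0],"rot": [0,0,-0.54],"gripper": 100}
    - {"dp": [0.12,-0.2,0],"rot": [0,0,-0.72],"gripper": 100}
    - {"dp": [0.15,-0.25,0],"rot": [0,0,-0.9],"gripper": 100}

```text
time_s: 2.4
ee_pos: [0.4178, 0.0265, 0.2084]
ee_rot: [[0.183, 0.983, 0.001], [0.983, -0.183, 0.0], [0.0, 0.001, -1.0]]
contact_force: [0.7, 1.5, 0.3]
gripper_width: 0.607
gripper_force: 0.0
```

arm_command:
  commands:
    - {"dp": [0.03,-0.05,0],"rot": [0,0,-0.18],"gripper": 100}
    - {"dp": [0.06,-0.1,0],"rot": [0,0,-0.36],"gripper": 100}
    - {"dp": [0.09,-0.15,0],"rot": [0,0,-0.54],"gripper": 100}
    - {"dp": [0.12,-0.2,0],"rot": [0,0,-0.72],"gripper": 100}
    - {"dp": [0.133,-0.25,0],"rot": [0,0,-0.9],"gripper": 100}

```text
time_s: 3.02
ee_pos: [0.5512, -0.2236, 0.2079]
ee_rot: [[0.884, 0.468, 0.001], [0.468, -0.884, -0.0], [0.001, 0.0, -1.0]]
contact_force: [0.7, 0.1, -0.5]
gripper_width: 0.61
gripper_force: 0.0
```

arm_command:
  commands:
    - {"dp": [0.004,-0.013,0],"rot": [0,0,-0.16],"gripper": 100}
    - {"dp": [0.004,-0.013,0],"rot": [0,0,-0.305],"gripper": 100}
    - {"dp": [0.004,-0.013,0],"rot": [0,0,-0.305],"gripper": 100}

```text
time_s: 3.4
ee_pos: [0.5538, -0.2349, 0.2078]
ee_rot: [[0.982, 0.187, -0.0], [0.187, -0.982, 0.0], [-0.0, -0.0, -1.0]]
contact_force: [0.1, -0.6, -0.3]
gripper_width: 0.608
gripper_force: 0.0
```

Run:
```python
from h import *
np.set_printoptions(precision=4,suppress=True)
p=camera('wrist');save(p,'w1.png');s=state();print(s['ee_pos'],s['ee_rot'])
for n,X in(('rim',[.5256,-.073,.12]),('bleed',[.5508,-.2108,.051]),('slide',[.5555,-.2363,.0815])): print(n,proj(p,X))
```

```text
[ 0.5539 -0.2346  0.2079] [[ 0.9818  0.1897 -0.0001]
 [ 0.1897 -0.9818  0.0001]
 [-0.0001 -0.0001 -1.    ]]
rim [[ 89.7698 195.9855]]
bleed [[249.9696 182.1514]]
slide [[274.0014 188.0152]]
```

View pics/w1.png

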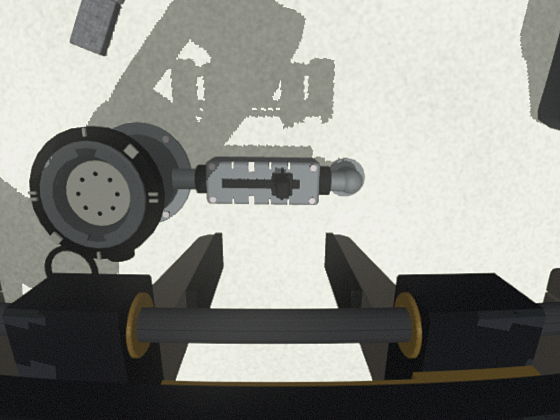

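In the wrist view the collar is centred near (96,191), the broad ticks are at (250,183), the slide top is at (282,183), and the track lies along the image rows, so the yaw is right.

Run:
```python
from h import *
np.set_printoptions(precision=4,suppress=True)
p=camera('wrist')
r=unproj(p,[96,191.5],.118)[0];b=unproj(p,[250,183],.0515)[0];s=unproj(p,[282,183],.08)[0]
ang=lambda a,b:np.degrees(np.arctan2(*(b-a)[[1,0]]))
print(r,b,s,np.hypot(*(b-r)[:2]),np.hypot(*(s-r)[:2]),ang(r,b),ang(r,s))
# collar fit: dark pixels
g=cv2.cvtColor(p['pixels'],cv2.COLOR_RGB2GRAY)
for d in trace('pot',p)[:2]: ys,xs=np.nonzero(d['pixels']);print(d['p'],xs.min(),xs.max(),ys.min(),ys.max())
```

```text
[ 0.5298 -0.0773  0.118 ] [ 0.5499 -0.2108  0.0515] [ 0.5617 -0.243   0.08  ] 0.13496021304763303 0.16867310394022975 -81.4182297191683 -79.10012220512597
0.79 29 364 121 261
```

arm_command:
  commands:
    - {"dp": [0.004,-0.004,-0.06],"rot": [0,0,0],"gripper": 100}
    - {"dp": [0.004,-0.004,-0.11],"rot": [0,0,0],"gripper": 100}
    - {"dp": [0.004,-0.004,-0.146],"rot": [0,0,0],"gripper": 100}
    - {"dp": [0.004,-0.004,-0.146],"rot": [0,0,0],"gripper": 255}
    - {"dp": [0.004,-0.004,-0.146],"rot": [0,0,0],"gripper": 255}
  newtons: 15

```text
time_s: 4.18
ee_pos: [0.5589, -0.2389, 0.0635]
ee_rot: [[0.982, 0.188, 0.002], [0.188, -0.982, -0.001], [0.001, 0.001, -1.0]]
contact_force: [0.2, 0.3, 0.4]
gripper_width: 0.412
gripper_force: 0.0
```

arm_command:
  commands:
    - {"dp": [0,0,0],"rot": [0,0,0],"gripper": 255}
    - {"dp": [0,0,0],"rot": [0,0,0],"gripper": 255}
    - {"dp": [0,0,0],"rot": [0,0,0],"gripper": 255}

```text
time_s: 4.55
ee_pos: [0.5583, -0.2388, 0.0628]
ee_rot: [[0.982, 0.187, 0.001], [0.187, -0.982, -0.0], [0.001, 0.001, -1.0]]
contact_force: [0.5, 0.1, -0.2]
gripper_width: 0.09
gripper_force: 0.0
```

Run:
```python
from h import *
p=camera('wrist');save(p,'w2.png');s=state();print(s['gripper_width'],s['gripper_force'])
q=camera('top');a=q['pixels'][170:260,330:470];a=cv2.resize(a,None,fx=4,fy=4)
cv2.imwrite('pics/w2.png',np.vstack([cv2.cvtColor(p['pixels'][100:340],cv2.COLOR_RGB2BGR),cv2.cvtColor(a,cv2.COLOR_RGB2BGR)]))
```

```text
0.04276940653141114 0.0
```

View pics/w2.png

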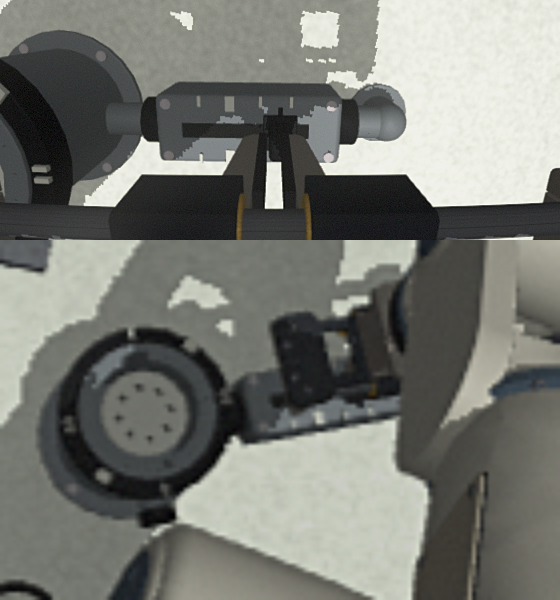

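The fingers have closed nearly shut. Their tips are near (270,235) in the full image and the slide is at (278,225), so I'll check the geometry by projection.

Run:
```python
from h import *
np.set_printoptions(precision=4,suppress=True)
p=camera('wrist');s=state();print(s['gripper_width'],s['gripper_force'],s['ee_pos'])
M=np.array(p['camera_from_world']);print('cam',-M[:3,:3].T@M[:3,3],M[:3,:3])
e=s['ee_pos'];R=s['ee_rot']
print('tip',proj(p,e),proj(p,e+R[:,0]*.01),proj(p,e-R[:,0]*.01),'slide .5555',proj(p,[.5555,-.2363,.0815]),proj(p,[.5555,-.2363,.055]))
print('ticks',proj(p,[.5499,-.2113,.0515]))
print(unproj(p,[[278,218]],.0815),unproj(p,[[230,190+12]],.0515))
a=cv2.resize(p['pixels'][160:300,190:350],None,fx=4,fy=4,interpolation=cv2.INTER_CUBIC);cv2.imwrite('pics/w3.png',a[:,:,::-1])
```

```text
0.00493927073234426 0.0 [ 0.558  -0.2387  0.0622]
cam [ 0.6257 -0.2272  0.26  ] [[ 0.1857 -0.9826  0.0003]
 [ 0.9517  0.1798 -0.249 ]
 [ 0.2446  0.0465  0.9685]]
tip [[271.4408 231.3656]] [[271.3982 216.0509]] [[271.483  246.2929]] slide .5555 [[266.35   245.7538]] [[267.1857 230.622 ]]
ticks [[228.5168 230.0904]]
[[ 0.573  -0.2397  0.0815]] [[ 0.569  -0.2093  0.0515]]
```

View pics/w3.png

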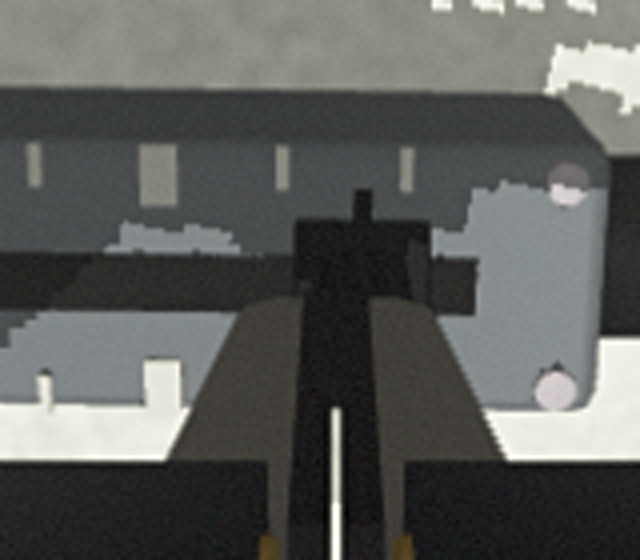

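arm_command:
  commands:
    - {"dp": [-0.001,-0.003,0],"rot": [0,0,0],"gripper": 130}
    - {"dp": [-0.001,-0.003,0],"rot": [0,0,0],"gripper": 130}
    - {"dp": [-0.001,-0.003,0],"rot": [0,0,0],"gripper": 130}
    - {"dp": [-0.001,-0.003,-0.004],"rot": [0,0,0],"gripper": 130}
    - {"dp": [-0.001,-0.003,-0.008],"rot": [0,0,0],"gripper": 130}

```text
time_s: 5.32
ee_pos: [0.5569, -0.2416, 0.0536]
ee_rot: [[0.982, 0.187, -0.0], [0.187, -0.982, 0.0], [-0.0, -0.0, -1.0]]
contact_force: [-0.2, -0.3, -0.1]
gripper_width: 0.485
gripper_force: 0.0
```

Run:
```python
from h import *
np.set_printoptions(precision=4,suppress=True)
p=camera('wrist');s=state();print(s['gripper_width'],s['contact_force'],s['ee_pos'])
e=s['ee_pos'];R=s['ee_rot'];w=s['gripper_width']*.046
for dz in (0,.01,.02,.03): print(dz,proj(p,[e+R[:,0]*x+R[:,1]*y*w+[0,0,dz] for x in(-.01,.01) for y in(-1,1)]).round(0).tolist())
a=cv2.resize(p['pixels'][160:300,190:350],None,fx=4,fy=4,interpolation=cv2.INTER_CUBIC);cv2.imwrite('pics/w4.png',a[:,:,::-1])
```

```text
0.4919839791364596 [-0.7417  0.3205  0.476 ] [ 0.5565 -0.2414  0.053 ]
0 [[236.0, 246.0], [307.0, 246.0], [235.0, 216.0], [308.0, 216.0]]
0.01 [[234.0, 253.0], [308.0, 252.0], [233.0, 221.0], [309.0, 221.0]]
0.02 [[232.0, 259.0], [310.0, 259.0], [231.0, 226.0], [311.0, 226.0]]
0.03 [[230.0, 267.0], [312.0, 267.0], [228.0, 232.0], [313.0, 232.0]]
```

View pics/w4.png

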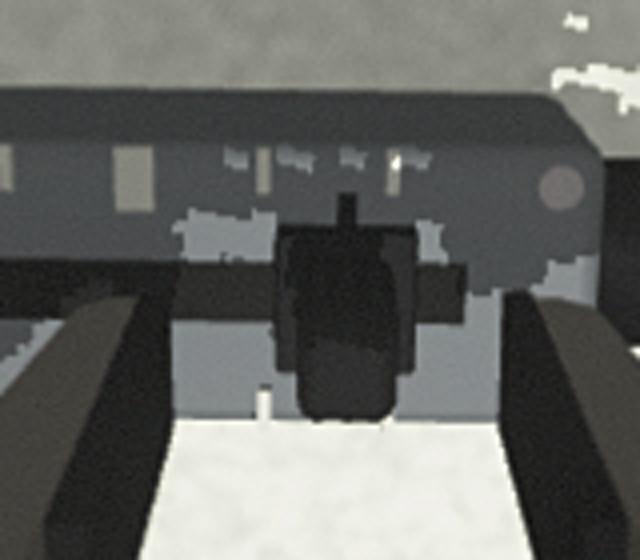

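The view now shows the slide's grip between the fingers, spanning x 298–397 and reaching y 415. The finger ends at (175,295) and (500,295) project about 25 mm above the nominal TCP, so I'll descend further while watching the force.

arm_command:
  commands:
    - {"dp": [-0.001,0,-0.003],"rot": [0,0,0],"gripper": 130}
    - {"dp": [-0.001,0,-0.006],"rot": [0,0,0],"gripper": 130}
    - {"dp": [-0.001,0,-0.006],"rot": [0,0,0],"gripper": 130}

```text
time_s: 5.75
ee_pos: [0.5557, -0.2416, 0.0477]
ee_rot: [[0.982, 0.187, -0.0], [0.187, -0.982, 0.0], [-0.0, -0.0, -1.0]]
contact_force: [0.5, -0.3, 0.0]
gripper_width: 0.49
gripper_force: 0.0
```

arm_command:
  commands:
    - {"dp": [0,0,-0.004],"rot": [0,0,0],"gripper": 130}
    - {"dp": [0,0,-0.008],"rot": [0,0,0],"gripper": 130}
    - {"dp": [0,0,-0.011],"rot": [0,0,0],"gripper": 130}
    - {"dp": [0,0,-0.011],"rot": [0,0,0],"gripper": 255}
    - {"dp": [0,0,-0.011],"rot": [0,0,0],"gripper": 255}
  newtons: 12

```text
time_s: 6.38
ee_pos: [0.556, -0.2417, 0.037]
ee_rot: [[0.982, 0.187, 0.0], [0.187, -0.982, -0.0], [0.0, 0.0, -1.0]]
contact_force: [0.1, -0.4, 0.5]
gripper_width: 0.299
gripper_force: 0.0
```

arm_command:
  commands:
    - {"dp": [0,0,0],"rot": [0,0,0],"gripper": 255}
    - {"dp": [0,0,0],"rot": [0,0,0],"gripper": 255}
    - {"dp": [0,0,0],"rot": [0,0,0],"gripper": 255}

```text
time_s: 6.75
ee_pos: [0.5561, -0.2418, 0.0371]
ee_rot: [[0.982, 0.187, 0.0], [0.187, -0.982, -0.0], [0.0, 0.0, -1.0]]
contact_force: [-0.4, -2.4, 2.0]
gripper_width: 0.156
gripper_force: 12.0
```

arm_command:
  commands:
    - {"dp": [0,0,0],"rot": [0,0,0],"gripper": 180}
    - {"dp": [0,0,0.004],"rot": [0,0,0],"gripper": 180}
    - {"dp": [0,0,0.008],"rot": [0,0,0],"gripper": 255}
    - {"dp": [0,0,0.008],"rot": [0,0,0],"gripper": 255}
    - {"dp": [0,0,0.008],"rot": [0,0,0],"gripper": 255}

```text
time_s: 7.38
ee_pos: [0.5564, -0.2418, 0.0458]
ee_rot: [[0.982, 0.187, 0.001], [0.187, -0.982, -0.0], [0.001, 0.001, -1.0]]
contact_force: [-1.2, 0.3, 6.3]
gripper_width: 0.148
gripper_force: 12.0
```

arm_command:
  commands:
    - {"dp": [0,0,0],"rot": [0,0,0],"gripper": 255}
    - {"dp": [-0.0018,0.01,0],"rot": [0,0,0],"gripper": 255}
    - {"dp": [-0.0038,0.02,0],"rot": [0,0,0],"gripper": 255}
    - {"dp": [-0.0056,0.03,0],"rot": [0,0,0],"gripper": 255}
    - {"dp": [-0.0056,0.0305,0],"rot": [0,0,0],"gripper": 255}

```text
time_s: 8.0
ee_pos: [0.5509, -0.2108, 0.0458]
ee_rot: [[0.982, 0.187, 0.001], [0.187, -0.982, -0.0], [0.001, 0.001, -1.0]]
contact_force: [-0.4, 0.5, 6.6]
gripper_width: 0.15
gripper_force: 12.0
```

Run:
```python
from h import *
np.set_printoptions(precision=4,suppress=True)
p=camera('wrist');s=state();print(s['gripper_width'],s['gripper_force'],s['contact_force'],s['ee_pos'])
a=cv2.resize(p['pixels'][170:270,180:360],None,fx=4,fy=4,interpolation=cv2.INTER_CUBIC);cv2.imwrite('pics/w5.png',a[:,:,::-1])
```

```text
0.1509374447854699 12.002374827861786 [-0.1044  1.1298  7.2742] [ 0.5509 -0.2108  0.0458]
```

View pics/w5.png

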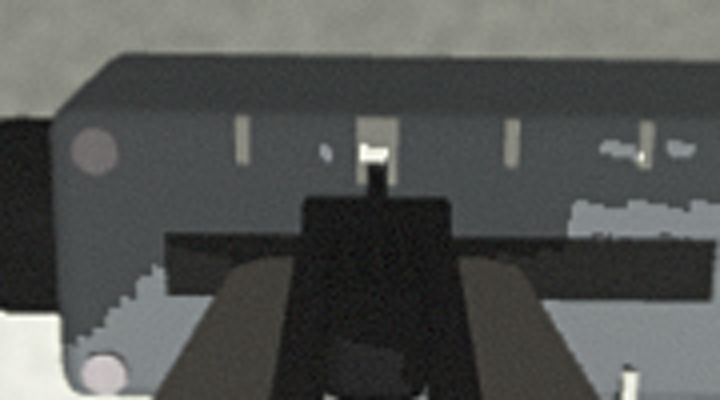

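The slide's pointer at crop x 377 stands centred on the broad tick, which spans 357–399. I'll release it and go to the lid.

arm_command:
  commands:
    - {"dp": [0,0,0],"rot": [0,0,0],"gripper": 190}
    - {"dp": [0,0,0],"rot": [0,0,0],"gripper": 190}
    - {"dp": [0,0,0.05],"rot": [0,0,0],"gripper": 150}
    - {"dp": [0,0,0.11],"rot": [0,0,0.05],"gripper": 130}
    - {"dp": [-0.01,0.06,0.15],"rot": [0,0,0.23],"gripper": 130}

```text
time_s: 8.68
ee_pos: [0.5435, -0.1615, 0.1923]
ee_rot: [[0.914, 0.406, 0.004], [0.406, -0.914, -0.002], [0.003, 0.003, -1.0]]
contact_force: [0.6, 0.2, 0.0]
gripper_width: 0.489
gripper_force: 0.0
```

arm_command:
  commands:
    - {"dp": [-0.02,0.06,0],"rot": [0,0,0.18],"gripper": 130}
    - {"dp": [-0.04,0.12,0],"rot": [0,0,0.36],"gripper": 130}
    - {"dp": [-0.06,0.18,0],"rot": [0,0,0.54],"gripper": 130}
    - {"dp": [-0.075,0.24,0],"rot": [0,0,0.72],"gripper": 130}
    - {"dp": [-0.087,0.3,0],"rot": [0,0,0.9],"gripper": 130}

```text
time_s: 9.3
ee_pos: [0.4539, 0.1418, 0.1894]
ee_rot: [[0.245, 0.97, 0.0], [0.97, -0.245, 0.0], [0.0, 0.0, -1.0]]
contact_force: [1.3, 0.8, -0.1]
gripper_width: 0.495
gripper_force: 0.0
```

arm_command:
  commands:
    - {"dp": [0,0.034,-0.03],"rot": [0,0,0.1],"gripper": 130}
    - {"dp": [0,0.034,-0.05],"rot": [0,0,0.1],"gripper": 130}
    - {"dp": [0,0.034,-0.05],"rot": [0,0,0.1],"gripper": 130}

```text
time_s: 9.68
ee_pos: [0.4533, 0.174, 0.1379]
ee_rot: [[0.152, 0.988, -0.003], [0.988, -0.152, -0.001], [-0.002, -0.003, -1.0]]
contact_force: [-0.0, 0.3, -0.9]
gripper_width: 0.49
gripper_force: 0.0
```

Run:
```python
from h import *
np.set_printoptions(precision=4,suppress=True)
p=camera('wrist');save(p,'w6.png');s=state();print(s['gripper_width'],s['ee_pos'],s['ee_rot'])
print('exp',proj(p,[[.4535,.1833,.054],[.4535,.1833,.028]]))
for t in('lid','lid_grip'):
  for d in search_frame(t,p)[:2]: print(t,d['xyz'],d['p'])
  for d in trace(t,p)[:2]:
    ys,xs=np.nonzero(d['pixels']);print(t,d['p'],len(xs),xs.min(),xs.max(),ys.min(),ys.max())
```

```text
0.4926839807088738 [0.4542 0.1739 0.139 ] [[ 0.1524  0.9883 -0.0015]
 [ 0.9883 -0.1524 -0.0006]
 [-0.0009 -0.0014 -1.    ]]
exp [[273.2047 188.4411]
 [273.3208 182.7202]]
lid [0.4558, 0.1825, 0.0242] 0.95
lid [0.7293, 0.1177, 0.0345] 0.75
lid 0.97 3109 117 181 206 267
lid 0.86 8574 221 325 125 239
lid_grip [0.7278, 0.1154, 0.0276] 0.89
lid_grip [0.3236, 0.1473, 0.0248] 0.86
lid_grip 0.9 3092 117 181 206 267
lid_grip 0.81 4757 273 350 0 76
```

Run:
```python
from h import *
np.set_printoptions(precision=4,suppress=True)
p=camera('wrist');g=cv2.cvtColor(p['pixels'],cv2.COLOR_RGB2GRAY)
c=cv2.Canny(g[135:240,215:330],25,70)
L=cv2.HoughLinesP(c,1,np.pi/360,18,minLineLength=22,maxLineGap=5)
for l in L[:,0]:
    a=l.reshape(2,2)+[215,135];w=unproj(p,a,.054);d=w[1]-w[0]
    print(a.tolist(),w[:,:2].ravel(),np.degrees(np.arctan2(d[1],d[0]))%180,np.hypot(*d[:2]))
a=g[140:236:4,221:326:4]
for r in a: print(' '.join('%3d'%v for v in r))
```

```text
[[262, 211], [262, 154]] [0.4431 0.1643 0.4512 0.2138] 80.64362316054027 0.0501783632514866
[[277, 213], [277, 163]] [0.4559 0.1604 0.4626 0.2042] 81.26124814300105 0.04435405142982338
[[276, 239], [329, 212]] [0.4513 0.1364 0.5016 0.1542] 19.477472584122985 0.0533609956555773
[[264, 190], [264, 159]] [0.4479 0.1827 0.4522 0.2093] 80.73191427764056 0.026964962805128206
[[274, 181], [274, 151]] [0.4577 0.1892 0.4617 0.2147] 81.13593021717499 0.025792415102727628
[[302, 227], [318, 204]] [0.476  0.144  0.4928 0.1629] 48.43582989255138 0.025278051863489956
146 147 146 145 140  99  85  86  87  87  89  88  87  85  84  82  84  85  84  85 148 136 145 148 145 143 145
139 136 143 146  85  87  85  84  87  83  84  83  81  85  83  85  87  84  85  87  82 129 136 149 138 146 138
138 143 145  79  87  84  83  84  85  87  80  84  84  86  85  82  86  82  84  88  81  84 143 145 148 144 148
144 142  81  84  83  87  84  84  84  85  86  59  56  62  80  87  79  81  86  83  84  85  83 146 142 144 143
147 106  84  82  87  85  84  82  84  84  84  74  78  79  82  83  81  82  86  86  80  83  83  82 144 143 141

[... 1351 characters left out ...]
  82  81  82  81  82  81  79  82  83  81 149 148 144
141 142  80  77  77  75  79  82  82  78  82  74  75  82  82  80  79  79  80  80  83  82  82 121 141 145 142
136 139 120  78  78  80  77  80  78  77  80  71  79  80  79  83  81  86  85  82  81  83  86 145 145 147 240
141 143 144 113  81  83  77  83  80  80  78  71  77  79  79  83  82  83  83  88  83  81 153 217 239 234 238
138 142 140 144 130  75  81  82  80  81  79  68  76  78  82  79  83  85  81  82 107 159 229 238 237 239 237
142 143 139 146 138 150  95  78  84  80  81  80  79  80  82  84  80  81  84 152 236 236 237 240 238 237 234
148 108 102 143 143 146 151 143 128  80  79  79  81  80  81  79 108 146 232 238 239 235 238 239 180 175 242
```

arm_command:
  commands:
    - {"dp": [-0.0005,0.009,-0.03],"rot": [0,0,0],"gripper": 130}
    - {"dp": [-0.0005,0.009,-0.075],"rot": [0,0,0],"gripper": 130}
    - {"dp": [-0.0005,0.009,-0.1],"rot": [0,0,0],"gripper": 130}
    - {"dp": [-0.0005,0.009,-0.115],"rot": [0,0,0],"gripper": 130}
    - {"dp": [-0.0005,0.009,-0.115],"rot": [0,0,0],"gripper": 130}

```text
time_s: 10.6
ee_pos: [0.4542, 0.1828, 0.024]
ee_rot: [[0.153, 0.988, -0.001], [0.988, -0.153, -0.0], [-0.0, -0.001, -1.0]]
contact_force: [-0.2, 0.6, 0.5]
gripper_width: 0.491
gripper_force: 0.0
```

arm_command:
  commands:
    - {"dp": [0,0,-0.004],"rot": [0,0,0],"gripper": 130}
    - {"dp": [0,0,-0.008],"rot": [0,0,0],"gripper": 130}
    - {"dp": [0,0,-0.01],"rot": [0,0,0],"gripper": 130}

```text
time_s: 10.98
ee_pos: [0.4545, 0.1832, 0.0145]
ee_rot: [[0.152, 0.988, 0.001], [0.988, -0.152, 0.0], [0.0, 0.001, -1.0]]
contact_force: [0.1, -0.3, 0.5]
gripper_width: 0.488
gripper_force: 0.0
```

arm_command:
  commands:
    - {"dp": [0,0,-0.003],"rot": [0,0,0],"gripper": 130}
    - {"dp": [0,0,-0.003],"rot": [0,0,0],"gripper": 255}
    - {"dp": [0,0,-0.003],"rot": [0,0,0],"gripper": 255}
    - {"dp": [0,0,-0.003],"rot": [0,0,0],"gripper": 255}
    - {"dp": [0,0,-0.003],"rot": [0,0,0],"gripper": 255}
  newtons: 45

```text
time_s: 11.6
ee_pos: [0.4543, 0.1831, 0.0114]
ee_rot: [[0.152, 0.988, -0.0], [0.988, -0.152, 0.0], [0.0, -0.0, -1.0]]
contact_force: [-0.4, 0.3, 0.1]
gripper_width: 0.125
gripper_force: 45.0
```

arm_command:
  commands:
    - {"dp": [0,0,0],"rot": [0,0,0],"gripper": 255}
    - {"dp": [0,0,0],"rot": [0,0,0],"gripper": 255}

```text
time_s: 11.85
ee_pos: [0.4543, 0.1831, 0.0114]
ee_rot: [[0.152, 0.988, -0.0], [0.988, -0.152, 0.0], [0.0, -0.0, -1.0]]
contact_force: [-0.6, -0.1, 1.3]
gripper_width: 0.125
gripper_force: 45.0
```

arm_command:
  commands:
    - {"dp": [0,0,0.03],"rot": [0,0,0],"gripper": 255}
    - {"dp": [0,0,0.085],"rot": [0,0,0],"gripper": 255}
    - {"dp": [0,0,0.14],"rot": [0,0,-0.1],"gripper": 255}
    - {"dp": [0.005,-0.02,0.18],"rot": [0,0,-0.26],"gripper": 255}
    - {"dp": [0.015,-0.06,0.18],"rot": [0,0,-0.43],"gripper": 255}

```text
time_s: 12.48
ee_pos: [0.4715, 0.1238, 0.1948]
ee_rot: [[0.553, 0.833, 0.006], [0.833, -0.553, 0.002], [0.005, 0.004, -1.0]]
contact_force: [0.9, 0.4, -2.4]
gripper_width: 0.126
gripper_force: 45.0
```

arm_command:
  commands:
    - {"dp": [0.012,-0.045,0],"rot": [0,0,-0.17],"gripper": 255}
    - {"dp": [0.024,-0.09,0],"rot": [0,0,-0.34],"gripper": 255}
    - {"dp": [0.036,-0.135,0],"rot": [0,0,-0.51],"gripper": 255}
    - {"dp": [0.048,-0.175,0],"rot": [0,0,-0.67],"gripper": 255}
    - {"dp": [0.056,-0.196,0],"rot": [0,0,-0.803],"gripper": 255}

```text
time_s: 13.1
ee_pos: [0.5254, -0.0749, 0.1911]
ee_rot: [[0.984, 0.178, -0.0], [0.178, -0.984, -0.0], [-0.0, 0.0, -1.0]]
contact_force: [0.7, -0.0, -1.4]
gripper_width: 0.124
gripper_force: 45.0
```

arm_command:
  commands:
    - {"dp": [0,0,0],"rot": [0,0,0],"gripper": 255}
    - {"dp": [0,0,0],"rot": [0,0,0],"gripper": 255}

```text
time_s: 13.35
ee_pos: [0.5247, -0.0723, 0.191]
ee_rot: [[0.983, 0.186, -0.001], [0.186, -0.983, 0.0], [-0.001, -0.001, -1.0]]
contact_force: [0.6, 0.5, -1.6]
gripper_width: 0.125
gripper_force: 45.0
```

Run:
```python
from h import *
np.set_printoptions(precision=4,suppress=True)
p=camera('wrist');s=state();print(s['gripper_width'],s['gripper_force'],s['ee_pos'],s['ee_rot'],s['contact_force'])
e=s['ee_pos'];print('flange centre/top, nib',proj(p,[e+[0,0,.0166],e+[0,0,.0426]]),'rim',proj(p,[.5253,-.073,.12]))
save(p,'w7.png')
im=np.vstack([cv2.resize(p['pixels'][100:300,100:460],None,fx=2,fy=2)])
cv2.imwrite('pics/w7b.png',im[:,:,::-1])
```

```text
0.1276046945274239 44.99942421913147 [ 0.5247 -0.0721  0.1911] [[ 0.9825  0.1861 -0.0007]
 [ 0.1861 -0.9825  0.0004]
 [-0.0007 -0.0005 -1.    ]] [-0.2813  0.0732 -1.0625]
flange centre/top, nib [[270.9383 240.7732]
 [270.5239 259.2349]] rim [[272.9617 202.6383]]
```

View pics/w7b.png

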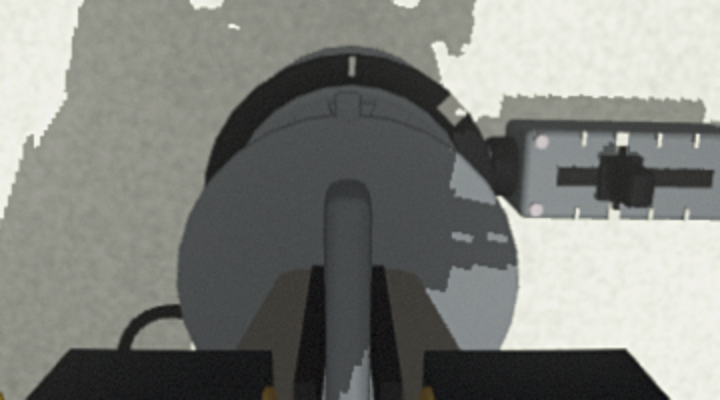

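The lid is held with its nib at (347,105), aligned with the slot side of the pot. The slide still stands on the broad ticks at x≈620. Next I'll lower the lid into the slots.

arm_command:
  commands:
    - {"dp": [0.0006,-0.001,-0.03],"rot": [0,0,0],"gripper": 255}
    - {"dp": [0.0006,-0.001,-0.05],"rot": [0,0,0],"gripper": 255}
    - {"dp": [0.0006,-0.001,-0.057],"rot": [0,0,0],"gripper": 255}
    - {"dp": [0.0006,-0.001,-0.062],"rot": [0,0,0],"gripper": 255}
    - {"dp": [0.0006,-0.001,-0.062],"rot": [0,0,0],"gripper": 255}

```text
time_s: 14.02
ee_pos: [0.5261, -0.0737, 0.1297]
ee_rot: [[0.983, 0.184, 0.0], [0.184, -0.983, -0.0], [0.0, 0.0, -1.0]]
contact_force: [0.2, 0.6, -0.5]
gripper_width: 0.129
gripper_force: 45.0
```

arm_command:
  commands:
    - {"dp": [0,0,-0.002],"rot": [0,0,0],"gripper": 255}
    - {"dp": [0,0,-0.005],"rot": [0,0,0],"gripper": 255}
    - {"dp": [0,0,-0.008],"rot": [0,0,0],"gripper": 255}
    - {"dp": [0,0,-0.008],"rot": [0,0,0],"gripper": 255}

```text
time_s: 14.52
ee_pos: [0.5256, -0.0739, 0.121]
ee_rot: [[0.983, 0.184, -0.001], [0.184, -0.983, 0.0], [-0.001, -0.0, -1.0]]
contact_force: [0.4, -0.1, -1.6]
gripper_width: 0.123
gripper_force: 45.0
```

arm_command:
  commands:
    - {"dp": [0,0,-0.003],"rot": [0,0,0],"gripper": 255}
    - {"dp": [0,0,-0.006],"rot": [0,0,0],"gripper": 255}
    - {"dp": [0,0,-0.009],"rot": [0,0,0],"gripper": 255}
    - {"dp": [0,0,-0.009],"rot": [0,0,0],"gripper": 255}

```text
time_s: 15.02
ee_pos: [0.5261, -0.0739, 0.1123]
ee_rot: [[0.983, 0.184, 0.0], [0.184, -0.983, -0.0], [0.0, 0.0, -1.0]]
contact_force: [-2.3, -0.3, 3.3]
gripper_width: 0.124
gripper_force: 45.0
```

arm_command:
  commands:
    - {"dp": [0,0,-0.002],"rot": [0,0,0],"gripper": 255}
    - {"dp": [0,0,-0.003],"rot": [0,0,0],"gripper": 255}
    - {"dp": [0,0,-0.004],"rot": [0,0,0],"gripper": 255}
    - {"dp": [0,0,-0.004],"rot": [0,0,0],"gripper": 255}

```text
time_s: 15.52
ee_pos: [0.5261, -0.074, 0.1093]
ee_rot: [[0.983, 0.184, 0.001], [0.184, -0.983, -0.0], [0.001, 0.0, -1.0]]
contact_force: [-3.9, 0.5, 14.0]
gripper_width: 0.127
gripper_force: 45.0
```

arm_command:
  commands:
    - {"dp": [-0.0006,0,0],"rot": [0,0,-0.1],"gripper": 255}
    - {"dp": [-0.0006,0,0],"rot": [0,0,-0.2],"gripper": 255}
    - {"dp": [-0.0006,0,0],"rot": [0,0,-0.3],"gripper": 255}
    - {"dp": [-0.0006,0,0],"rot": [0,0,-0.4],"gripper": 255}

```text
time_s: 16.02
ee_pos: [0.5265, -0.0741, 0.1094]
ee_rot: [[0.976, -0.216, 0.002], [-0.216, -0.976, -0.0], [0.002, -0.0, -1.0]]
contact_force: [-0.2, -0.1, 10.5]
gripper_width: 0.129
gripper_force: 45.0
```

arm_command:
  commands:
    - {"dp": [0,0,0],"rot": [0,0,-0.1],"gripper": 255}
    - {"dp": [0,0,0],"rot": [0,0,-0.2],"gripper": 255}
    - {"dp": [0,0,0],"rot": [0,0,-0.3],"gripper": 255}
    - {"dp": [0,0,0],"rot": [0,0,-0.38],"gripper": 255}
    - {"dp": [0,0,0],"rot": [0,0,-0.38],"gripper": 255}

```text
time_s: 16.65
ee_pos: [0.5265, -0.074, 0.1093]
ee_rot: [[0.828, -0.561, 0.002], [-0.561, -0.828, -0.0], [0.002, -0.001, -1.0]]
contact_force: [0.6, -0.4, 10.5]
gripper_width: 0.123
gripper_force: 45.0
```

Run:
```python
from h import *
np.set_printoptions(precision=4,suppress=True)
q=camera('top');p=camera('wrist');save(p,'w8.png');s=state();R=s['ee_rot'];print(s['ee_pos'],np.degrees(np.arctan2(R[1,1],R[0,1])),s['contact_force'],s['moment'],s['gripper_width'],s['gripper_force'])
g=cv2.cvtColor(p['pixels'],cv2.COLOR_RGB2GRAY)[130:280,190:360]
L=cv2.HoughLinesP(cv2.Canny(g,25,70),1,np.pi/360,25,minLineLength=25,maxLineGap=5)
for l in L[:,0]:
    a=l.reshape(2,2)+[190,130];w=unproj(p,a,.152);d=w[1]-w[0];print(a.tolist(),(np.degrees(np.arctan2(d[1],d[0]))%180).round(1))
```

```text
[ 0.5265 -0.074   0.1093] -124.10576139114174 [-0.2138  0.4765 11.1889] [-0.0115  0.2526 -0.0537] 0.1292627105762499 45.00474035739899
[[292, 233], [299, 278]] 155.0
[[199, 275], [235, 275]] 56.2
[[285, 278], [286, 206]] 145.6
[[279, 155], [316, 167]] 38.0
[[293, 215], [331, 275]] 177.8
[[218, 274], [240, 236]] 116.0
[[195, 166], [242, 133]] 89.8
[[262, 278], [262, 235]] 145.3
[[299, 131], [340, 159]] 22.5
[[211, 180], [244, 160]] 86.6
[[325, 216], [326, 182]] 146.4
[[261, 234], [261, 208]] 145.3
[[248, 279], [256, 232]] 135.9
[[312, 275], [349, 275]] 55.5
[[292, 182], [323, 180]] 59.6
[[292, 237], [299, 279]] 155.6
[[194, 207], [211, 181]] 111.0
```

The bar measures 145.5°, i.e. 45° clockwise from the slots. The lid is fully down, pressed with about 11 N and gripped at 45 N.

```bash
python3 -c "
from cell import finish_job
print(finish_job())"
```

```text
the job is handed in; nothing more can be done
None
```

I handed the job in with the slide on its bleed mark and the lid gripped at 45 N, pressed fully down on the rim with about 11 N, turned about 45° clockwise; the hand-in returned no verdict.

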